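# Snap the loaded clay extruder into its spring-clip rack

### The arm

A 7-joint arm with a two-finger parallel gripper is mounted at the origin on the work surface. World frame = base frame: x ahead of the robot, y to its left, z up, the work surface at z = 0. Lengths are in m, angles in rad, forces in N, time in s.
With the tool pointing down it reaches from about 0.35 to 0.9 m from the base axis. Payload 8.1 kg.
Tool frame: the origin (TCP) lies midway between the tips of the shut fingers; the grasp point (between the pads) lies r.pinch_z behind it (r.pinch_z is the distance from the TCP to the grasp point, in m); z points along the fingers, y is the line along which they close (so a half turn about z gives the same grasp; the last joint's range is limited). The gripper opens to 85 mm and grips with 20 to 120 N. Pads are 22 mm wide; open, the fingers measure 114 mm over their backs; the gripper's body (76 mm by 85 mm) begins 54 mm behind the grasp point. The pads swing forward as they close: fully open they stand 13 mm farther back than shut.
Start: joints at [-1.321, 0.434, 0.025, 1.573, -0.012, 1.134, -0.075], TCP at [0.216, 0.587, 0.231] pointing down, gripper open.
Joint ranges: [-2.62, 2.62], [-0.44, 2.09], [-1.27, 1.32], [0.08, 2.57], [-1.32, 4.46], [0.12, 2], [-2.74, 2.74]. Speed limits (rad/s): [2.22, 2.22, 3.01, 3.01, 3.14, 3.14, 3.14].

### API

Orientations are given as a 3x3 rotation matrix whose columns are the frame's x, y, z axes.
In Python, from rig import r gives the robot as it stands.
- The arm moves only by the tool servo_tool, never from a script. Its argument "motion" is a list of rows, each an object of numbers: "dx", "dy", "dz": the shift along the tool's x, y, z scaled (see below); "rx", "ry", "rz": the turn, a rotation vector about the tool's x, y, z scaled (see below); "jaw": the gripper's target within -1 to 1 (shut at 1, half-way at 0, fully open at -1). In form: [{"dx": .., "dy": .., "dz": .., "rx": .., "ry": .., "rz": .., "jaw": ..}, ...]. A call has 1 to 10 rows; each row shifts and turns the commanded pose from where the row before left it, along the tool's axes as they then stand; what a row does not reach is not made up. The controller multiplies each number of a shift by 10 cm and each number of a turn by pi/2 rad. A row lasts 1/12 s, in which the tool goes at most 41.7 mm and 7.16 degrees, less where a joint would pass 70% of its speed; a pose out of reach is approached as far as the arm can. A call with a number of a shift or a turn outside -1 to 1 is refused whole. A call with a gripper value outside its range is refused whole. The fingers move at their own pace and stop on an object; "squeeze" is the grip in N (left out, the last holds). Time passes only in rows, so rows that do not move let the fingers close. It gives the time, the measured TCP pose, the force, the opening and the grip force at its end, in the units of the state.
- r.get_state(): the state, without advancing time (a new reading comes with each control period).
- r.camera(name): name is "scene" or "top" or "wrist"; returns a dict with "frame" (420x560x3 uint8, red, green, blue), "fx", "fy", "cx", "cy" (pixels), "extrinsics" (4x4, takes a point from world to camera coordinates); the wrist camera has in their place "mount" (4x4, takes a point from camera to tool coordinates, whose origin is the TCP and whose axes are the flange's). Camera axes: x right, y down, z forward; pixel columns grow to the right and rows downward; lengths in m; the calibration is good to about 2 mm. A picture is of the moment at which its call begins: read the wrist's pose just before it. There is no depth.
- r.sign_off(): hands the job in; it is judged then, once.
The state is a dict: "clock": time; "q": joint angles; "joint_vel": joint speeds; "effort": joint torques, N m; "eef_pos": TCP position; "tcp_rot": TCP orientation; "wrist_force": force on the tool from outside, world axes, zero at the start; "ft_torque": the same for the moment, N m; "grip_width": opening from 0.0 (shut) to 1.0 (fully open); "grasp_force": force on a finger pad.
Only numpy, scipy, OpenCV 4.12 (cv2) and the standard library are available. Lean on these libraries where they do the work, as an engineer would, in place of code of your own. Each camera call takes 0.05 s, during which the arm holds its last target. There are 200 camera calls.

### The job

One of the three hand clay extruders is loaded: its plunger is pulled well out, while the other two are pushed in. Lay the loaded extruder lengthwise across the mouths of both spring clips of the wooden rack, centred, let go of it, and then press it down gently until the clip arms have snapped over its barrel at both ends and it lies fully home, level on the rack. Do not push its plunger in, do not ram it, and leave the two empty extruders and the coil pot where they are.

Things in the scene. Friction and masses are not known exactly. Their poses are not given: they have to be found in the camera images.
- loaded_center (a point): The loaded extruder: barrel centre. Aluminium barrel 34 mm in diameter, 120 mm long along x (-60 to +60 mm); brass nose 22 mm more at +x; black finger flange at -x (-60 to -65 mm), 58 wide (y) x 34 high (z), which keeps it from rolling; beyond it the plunger rod (10 mm thick). Starts lying on the table, barrel centre 17 mm up, y level. About 0.25 kg. Grasp it by the barrel.
- loaded: The loaded extruder as a whole; origin on the barrel's underside, 17 mm below its centre; axes as there. Its flange must stay level (not rolled) to fit the rack. It may face either way along the rack.
- loaded_plunger (a joint): How far the loaded extruder's plunger is pulled out, m: 0 pushed in, 0.065 fully out; it starts at 0.045 to 0.062. The red thumb disc (29 mm across) has its outer face 82 mm plus this value behind the barrel's centre (-x). A push of about 5 N on it moves it.
- empty_a_center (a point): An empty extruder (leave it alone): barrel centre; same make and sizes as the loaded one, plunger pushed in (within 8 mm).
- empty_b_center (a point): The other empty extruder (leave it alone): barrel centre; same make and sizes, plunger pushed in (within 8 mm).
- rack_seat (a point): Where the barrel's centre lies when home in the rack, 39 mm above the table; x along the clips, z up. Spring clips stand at x = -36 and +36 mm. Laid on both clip mouths, the barrel rests with its centre about 24 mm above this point; pressed until its centre has passed the lips (11.5 mm above this point), it snaps and is drawn home onto the wood. Centre it lengthwise to about 8 mm.
- rack: The fixed clip rack; origin at the centre of its underside, 39 mm below the home point, same axes. Wooden base 140 (x) x 72 (y) x 22 mm high. Between the clips (x within 16 mm) two black cradle cheeks, 21 to 32 mm either side, rise to the home point's height and stop fingers going down beside the barrel: held by its barrel, the extruder cannot be pressed home.
- clip_near (a point): Middle of the clip at x = -36 mm, at the home barrel's axis height. Two sprung steel arms 16 mm wide (x), lips 11.5 mm above this point leaving a 26 mm mouth, guides flaring out to 22 mm above and 22 mm either side. Pressed on top of the barrel right above it, it gives way at about 6 to 20 N and then goes slack. Press one end after the other; it tips 14 degrees between.
- clip_far (a point): Middle of the clip at x = +36 mm; same in every way as the other clip.
- pot: Small brown coil pot, 75 mm across, 60 mm high, standing loose on the banding wheel; origin at the centre of its foot. Bystander.
- wheel: Fixed banding wheel on a 300 mm square plywood board; disc 230 mm across, top 82 mm above the table; origin under its centre on the table. Bystander, keep clear.
Not all that is in view belongs to the job. What is shaped like the rack but orange is not meant.

How it is judged:
On the way:
1. the loaded extruder lies across the mouths of both clips, along them and centred, not yet pressed in, and let go (z of loaded_center in the frame of rack_seat between 0.014 and 0.031 m and y of loaded_center in the frame of rack_seat between -0.008 and 0.008 m and x of loaded_center in the frame of rack_seat between -0.014 and 0.014 m and angle between the x axis of loaded_center and the x axis of rack_seat, either way round below 0.12 rad and contact force between the fingers and loaded below 0.5 N), for 0.2 s.
At the end, for the whole second after the job is handed in: The loaded extruder rests home in both clips: barrel centre within 4 mm in height, 5 mm sideways, 14 mm lengthwise of the home point, along the clips within 0.06 rad; plunger over 35 mm out; empty extruders and pot within 20 mm of their starts (z of loaded_center in the frame of rack_seat between -0.004 and 0.004 m and y of loaded_center in the frame of rack_seat between -0.005 and 0.005 m and x of loaded_center in the frame of rack_seat between -0.014 and 0.014 m and angle between the x axis of loaded_center and the x axis of rack_seat, either way round below 0.06 rad and value of joint loaded_plunger above 0.035 m and linear speed of loaded below 0.02 m/s and distance of each of empty_a_center, empty_b_center, pot from where it was at the start of the episode below 0.02 m); the robot touches nothing.
It fails at once if the loaded extruder's plunger is pushed in (less than 35 mm out) (value of joint loaded_plunger below 0.035 m).
It fails at once if the extruder is rammed onto the rack (more than 80 N of contact force in all) (contact force between rack and loaded above 80 N).
It fails at once if an empty extruder is moved by more than 20 mm (distance of any of empty_a_center, empty_b_center from where it was at the start of the episode above 0.02 m).
It fails at once if the pot is moved by more than 20 mm (distance of pot from where it was at the start of the episode above 0.02 m).
It also fails if it takes over 48 s, if anything falls off the work surface, if the arm or the gripper's body presses on something with over 40 N, if the wrist force passes 120 N, or if a joint passes its speed limit or range.

## Working session

There is one attempt and no reset: what is moved stays moved. The work goes in short steps, Python scripts to look and compute and a tool call to move; the robot and the scene stay as the last step left them, time stands still between calls to the robot, and variables do not carry over. Pictures are saved under pics/ and viewed, at most 10 in all, crops included, and the job is handed in when it is done.

Besides the shell and the picture viewer there is one more tool, called after "Call:" in YAML: its name, and indented under it one key for each argument. servo_tool: Moves the arm, as the interface text tells. Shifts and turns lie within -1 to 1; 1 stands for 10 cm of shift or pi/2 rad of turn. Its arguments: {"type":"object","properties":{"motion":{"type":"array","items":{"type":"object","properties":{"dx":{"type":"number","minimum":-1,"maximum":1},"dy":{"type":"number","minimum":-1,"maximum":1},"dz":{"type":"number","minimum":-1,"maximum":1},"rx":{"type":"number","minimum":-1,"maximum":1},"ry":{"type":"number","minimum":-1,"maximum":1},"rz":{"type":"number","minimum":-1,"maximum":1},"jaw":{"type":"number"}}}},"squeeze":{"type":"number"}},"required":["motion"]}

```bash
ls; mkdir -p pics
python3 - <<'E'
from rig import r
import cv2,numpy as np,json
s=r.get_state();print(s,r.pinch_z)
for n in("top","scene"):
    c=r.camera(n);cv2.imwrite(f"pics/{n}0.png",c["frame"][:,:,::-1])
    print(n,c["fx"],c["fy"],c["cx"],c["cy"],c["extrinsics"])
E
```

```text
pics
{'clock': 0.0, 'q': array([-1.32057526,  0.43519587,  0.02499765,  1.57412708, -0.01158933,
        1.13397648, -0.07510508]), 'joint_vel': array([ 0.00040494, -0.00041883,  0.0017718 , -0.0001135 ,  0.00179984,
        0.00016064,  0.00211561]), 'effort': array([ 9.18127698e-04, -6.70443821e+01,  1.02592170e+00, -3.16218030e+01,
        1.56664092e-02,  1.24188006e-02,  3.47550639e-06]), 'eef_pos': array([0.21586045, 0.58599459, 0.23053149]), 'tcp_rot': array([[-9.38369505e-01,  3.45633511e-01, -3.85484754e-04],
       [ 3.45633688e-01,  9.38368298e-01, -1.51362768e-03],
       [-1.61433777e-04, -1.55357857e-03, -9.99998780e-01]]), 'wrist_force': array([-0.22830923, -0.64743279, -0.3084871 ]), 'ft_torque': array([ 0.06283885,  0.01107273, -0.03423873]), 'grasp_force': 0.0, 'grip_width': 1.0024297510166558} 0.0187
top 393.5902638770872 393.5902638770872 286.0676597562438 212.08024565746325 [[-0.02861706 -0.99953468 -0.0105587  -0.0660513 ]
 [-0.98225014  0.03007803 -0.18514852  0.49823781]
 [ 0.18537995  0.00507288 -0.98265383  1.02585278]
 [ 0.          0.          0.          1.        ]]
scene 410.55837444609716 410.55837444609716 282.3039511428009 205.07785510085836 [[ 0.11706741  0.99305656  0.01157073  0.03050825]
 [ 0.54313881 -0.05426567 -0.83788751 -0.20830077]
 [-0.8314418   0.10437384 -0.5457203   1.50358927]
 [ 0.          0.          0.          1.        ]]
```

View pics/top0.png

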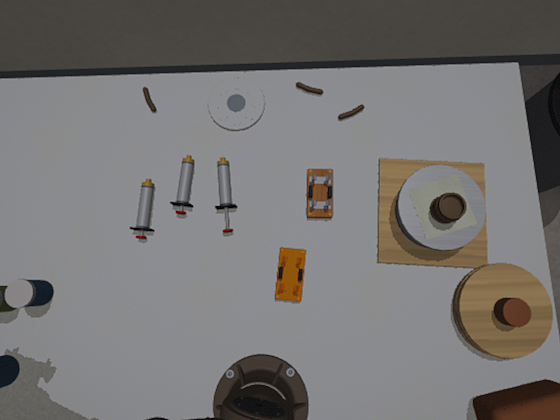

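View pics/scene0.png

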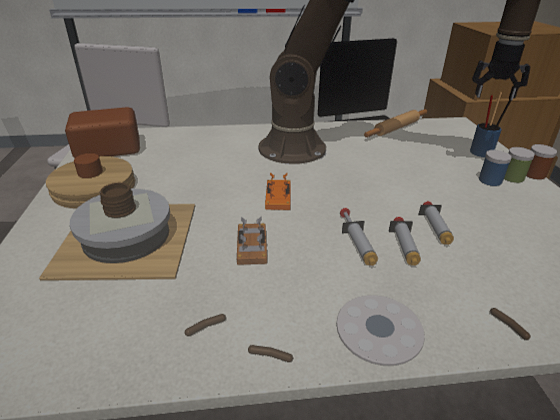

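Top view: extruders at (144,205), (185,182) with short rods, and (225,185) with a long rod and red disc at (228,231). The last one is the loaded one. Racks: wooden at (320,193), and an orange decoy at (290,275). I choose (225,185) and (320,193), and will check them in one crop.

```bash
cat > h.py <<'E'
import numpy as np,cv2
from rig import r
def cast(c,uv,z,E=None):
    E=c["extrinsics"] if E is None else E
    R,t=E[:3,:3],E[:3,3]; o=-R.T@t
    d=R.T@np.array([(uv[0]-c["cx"])/c["fx"],(uv[1]-c["cy"])/c["fy"],1])
    return o+d*(z-o[2])/d[2]
def wrist():
    s=r.get_state();c=r.camera("wrist");T=np.eye(4);T[:3,:3]=s["tcp_rot"];T[:3,3]=s["eef_pos"]
    return s,c,np.linalg.inv(T@c["mount"])
def proj(c,p,E=None):
    E=c["extrinsics"] if E is None else E
    q=E[:3,:3]@p+E[:3,3];return np.array([c["fx"]*q[0]/q[2]+c["cx"],c["fy"]*q[1]/q[2]+c["cy"]])
E
python3 - <<'E'
from h import *
c=r.camera("top");f=c["frame"]
cv2.imwrite("pics/crop.png",cv2.resize(f[145:245,170:350][:,:,::-1],None,fx=4.4,fy=4.4,interpolation=cv2.INTER_CUBIC))
for n,uv,z in[("nose",(223,160),.017),("flange",(226,206),.017),("disc",(228,231),.017),("rack",(320,193),.022),("r1",(319,169),.022),("r2",(320,217),.022)]:print(n,cast(c,uv,z).round(3))
E
```

```text
nose [0.659 0.096 0.017]
flange [0.524 0.088 0.017]
disc [0.453 0.082 0.017]
rack [ 0.552 -0.177  0.022]
r1 [ 0.622 -0.178  0.022]
r2 [ 0.484 -0.174  0.022]
```

View pics/crop.png

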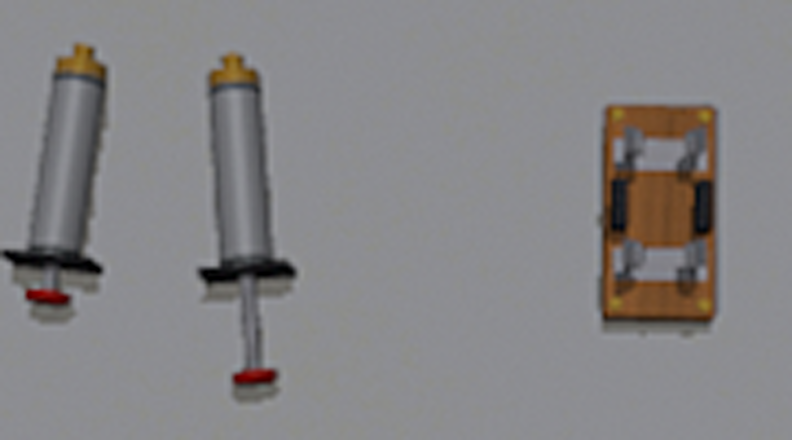

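Crop confirms the choice: the loaded extruder's axis runs from nose (235,60) to disc (255,378), with about 100 crop pixels of bare rod. The wooden rack has grey clips. Both line up roughly with world x.

Call:
servo_tool:
  motion:
    - {"dx": -0.323, "dy": -0.21, "jaw": -1}
    - {"dx": -0.323, "dy": -0.21, "jaw": -1}
    - {"dx": -0.323, "dy": -0.21, "jaw": -1}
    - {"dx": -0.323, "dy": -0.21, "jaw": -1}
    - {"dx": -0.323, "dy": -0.21, "jaw": -1}
    - {"dx": -0.323, "dy": -0.21, "jaw": -1}
    - {"dx": -0.323, "dy": -0.21, "jaw": -1}
    - {"dx": -0.323, "dy": -0.21, "jaw": -1}
    - {"dx": -0.323, "dy": -0.21, "jaw": -1}
    - {"dx": -0.323, "dy": -0.21, "jaw": -1}

```text
invalid input
```

Call:
servo_tool:
  motion:
    - {"dx": -0.323, "dy": -0.21, "jaw": -1}
    - {"dx": -0.323, "dy": -0.21, "jaw": -1}
    - {"dx": -0.323, "dy": -0.21, "jaw": -1}
    - {"dx": -0.323, "dy": -0.21, "jaw": -1}
    - {"dx": -0.323, "dy": -0.21, "jaw": -1}
    - {"rz": -0.066, "jaw": -1}
    - {"rz": -0.066, "jaw": -1}
    - {"rz": -0.066, "jaw": -1}
    - {"rz": -0.066, "jaw": -1}
    - {"jaw": -1}

```text
invalid input
```

Run:
```python
from h import *
s,c,E=wrist();print(s["clock"],s["eef_pos"],s["tcp_rot"],c["mount"].round(4),c["fx"],c["cx"],c["cy"],s["q"])
f=c["frame"];cv2.imwrite("pics/w1.png",f[:,:,::-1])
```

```text
0.15 [0.2158676  0.5861373  0.23070051] [[-9.38390022e-01  3.45577878e-01 -3.10332494e-04]
 [ 3.45578000e-01  9.38389319e-01 -1.15425586e-03]
 [-1.07672592e-04 -1.19038627e-03 -9.99999286e-01]] [[ 8.000e-04 -9.548e-01 -2.973e-01  7.580e-02]
 [ 1.000e+00  8.000e-04  2.000e-04 -1.300e-03]
 [ 0.000e+00 -2.973e-01  9.548e-01 -1.426e-01]
 [ 0.000e+00  0.000e+00  0.000e+00  1.000e+00]] 366.26588662098175 281.4008481741147 209.39201973548742 [-1.32057648  0.43507395  0.02494677  1.57388439 -0.01158972  1.13397424
 -0.07509544]
```

View pics/w1.png

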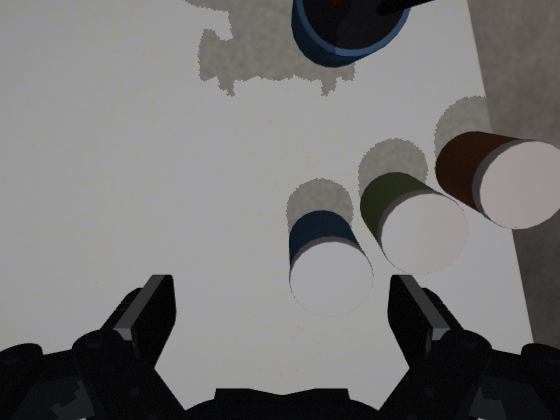

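The wrist picture (still at the start pose) shows only jars at (330,270), (425,230) and (500,185). The move was refused, so I'll send every field.

Call:
servo_tool:
  motion:
    - {"dx": -0.323, "dy": -0.21, "dz": 0, "rx": 0, "ry": 0, "rz": 0, "jaw": -1}
    - {"dx": -0.323, "dy": -0.21, "dz": 0, "rx": 0, "ry": 0, "rz": 0, "jaw": -1}
    - {"dx": -0.323, "dy": -0.21, "dz": 0, "rx": 0, "ry": 0, "rz": 0, "jaw": -1}
    - {"dx": -0.323, "dy": -0.21, "dz": 0, "rx": 0, "ry": 0, "rz": 0, "jaw": -1}
    - {"dx": -0.323, "dy": -0.21, "dz": 0, "rx": 0, "ry": 0, "rz": 0, "jaw": -1}
    - {"dx": -0.323, "dy": -0.21, "dz": 0, "rx": 0, "ry": 0, "rz": 0, "jaw": -1}
    - {"dx": -0.323, "dy": -0.21, "dz": 0, "rx": 0, "ry": 0, "rz": 0, "jaw": -1}
    - {"dx": -0.323, "dy": -0.21, "dz": 0, "rx": 0, "ry": 0, "rz": 0, "jaw": -1}
  squeeze: 40

```text
clock: 0.87
eef_pos: [0.4011, 0.3378, 0.2314]
tcp_rot: [[-0.938, 0.345, 0.0], [0.345, 0.938, 0.0], [0.0, 0.0, -1.0]]
wrist_force: [0.6, 0.7, -0.4]
grip_width: 0.998
grasp_force: 0.0
```

Call:
servo_tool:
  motion:
    - {"dx": -0.322, "dy": -0.209, "dz": 0, "rx": 0, "ry": 0, "rz": 0, "jaw": -1}
    - {"dx": -0.322, "dy": -0.209, "dz": 0, "rx": 0, "ry": 0, "rz": 0, "jaw": -1}
    - {"dx": -0.322, "dy": -0.209, "dz": 0, "rx": 0, "ry": 0, "rz": 0, "jaw": -1}
    - {"dx": -0.322, "dy": -0.209, "dz": 0, "rx": 0, "ry": 0, "rz": 0, "jaw": -1}
    - {"dx": -0.322, "dy": -0.209, "dz": 0, "rx": 0, "ry": 0, "rz": 0, "jaw": -1}
    - {"dx": -0.322, "dy": -0.209, "dz": 0, "rx": 0, "ry": 0, "rz": 0, "jaw": -1}
    - {"dx": -0.322, "dy": -0.209, "dz": 0, "rx": 0, "ry": 0, "rz": 0, "jaw": -1}
    - {"dx": -0.322, "dy": -0.209, "dz": 0, "rx": 0, "ry": 0, "rz": 0, "jaw": -1}
    - {"dx": 0, "dy": 0, "dz": 0, "rx": 0, "ry": 0, "rz": -0.066, "jaw": -1}
    - {"dx": 0, "dy": 0, "dz": 0, "rx": 0, "ry": 0, "rz": -0.066, "jaw": -1}

```text
clock: 1.7
eef_pos: [0.5855, 0.0903, 0.2309]
tcp_rot: [[-0.989, 0.146, 0.0], [0.146, 0.989, -0.001], [-0.0, -0.001, -1.0]]
wrist_force: [-0.8, 0.2, -0.4]
grip_width: 1.0
grasp_force: 0.0
```

Call:
servo_tool:
  motion:
    - {"dx": 0, "dy": 0, "dz": 0, "rx": 0, "ry": 0, "rz": -0.066, "jaw": -1}
    - {"dx": 0, "dy": 0, "dz": 0, "rx": 0, "ry": 0, "rz": -0.066, "jaw": -1}
    - {"dx": 0, "dy": 0, "dz": 0, "rx": 0, "ry": 0, "rz": 0, "jaw": -1}
    - {"dx": 0, "dy": 0, "dz": 0, "rx": 0, "ry": 0, "rz": 0, "jaw": -1}

```text
clock: 2.03
eef_pos: [0.5842, 0.0935, 0.2312]
tcp_rot: [[-0.998, -0.058, -0.0], [-0.058, 0.998, 0.0], [0.0, 0.0, -1.0]]
wrist_force: [-0.0, 0.7, 0.7]
grip_width: 1.0
grasp_force: 0.0
```

Run:
```python
from h import *
s,c,E=wrist();print(s["clock"],s["eef_pos"],s["tcp_rot"],s["q"])
f=c["frame"];cv2.imwrite("pics/w2.png",f[:,:,::-1])
```

```text
2.0333 [0.58423364 0.09350183 0.23117161] [[-9.98288767e-01 -5.84760385e-02 -2.99546843e-04]
 [-5.84760797e-02  9.98288801e-01  1.30511129e-04]
 [ 2.91402485e-04  1.47804119e-04 -9.99999947e-01]] [-0.36502917  0.37979474  0.16082683  1.66703085 -0.06686486  1.10038782
  1.44417771]
```

View pics/w2.png

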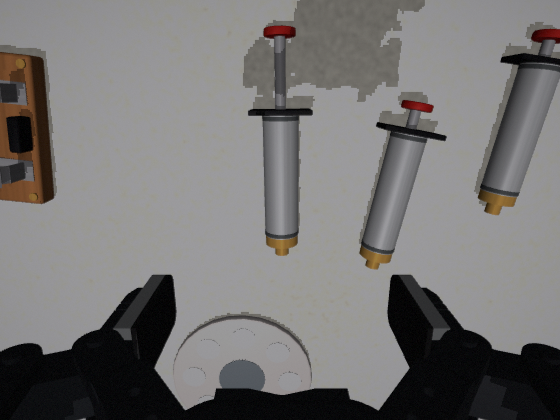

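The wrist view at pose 2 shows the loaded extruder from red disc (279,32) through flange (280,112) to brass nose (281,245). An empty one lies about 90 px to its right, with its nose at (375,258).

Run:
```python
from h import *
s,c,E=wrist();f=c["frame"];hsv=cv2.cvtColor(f,cv2.COLOR_RGB2HSV).astype(int)
# axis from row-wise grey width: brass & barrel edges vs table
w=f[:,255:310].astype(int)
for v in range(108,262,8): print(v,[tuple(x) for x in w[v,[3,25]]])
col=hsv[100:262,281];
print([ (100+i,*x) for i,x in enumerate(col) if i%2==0 and (i<24 or i>125)])
hs=hsv[:,:,1]; sub=hsv[20:262,245:320]
red=((sub[...,0]<8)|(sub[...,0]>172))&(sub[...,1]>150)&(sub[...,2]>60)
br=(sub[...,0]>12)&(sub[...,0]<30)&(sub[...,1]>110)
for n,m in(("red",red),("brass",br)):
    v,u=np.nonzero(m);print(n,u.mean()+245,v.mean()+20,v.min()+20,v.max()+20,u.min()+245,u.max()+245)
g=cv2.GaussianBlur(cv2.cvtColor(f,cv2.COLOR_RGB2GRAY),(3,3),0).astype(int)
for v in(130,220): print(v,np.diff(g[v,255:310]).tolist())
```

```text
108 [(np.int64(105), np.int64(103), np.int64(97)), (np.int64(76), np.int64(75), np.int64(77))]
116 [(np.int64(154), np.int64(153), np.int64(154)), (np.int64(141), np.int64(142), np.int64(145))]
124 [(np.int64(154), np.int64(153), np.int64(152)), (np.int64(148), np.int64(148), np.int64(153))]
132 [(np.int64(155), np.int64(154), np.int64(157)), (np.int64(148), np.int64(149), np.int64(152))]
140 [(np.int64(155), np.int64(154), np.int64(154)), (np.int64(151), np.int64(151), np.int64(155))]
148 [(np.int64(154), np.int64(154), np.int64(156)), (np.int64(151), np.int64(151), np.int64(153))]
156 [(np.int64(154), np.int64(153), np.int64(156)), (np.int64(151), np.int64(152), np.int64(154))]
164 [(np.int64(155), np.int64(153), np.int64(152)), (np.int64(152), np.int64(152), np.int64(155))]
172 [(np.int64(155), np.int64(154), np.int64(156)), (np.int64(152), np.int64(152), np.int64(155))]
180 [(np.int64(155), np.int64(154), np.int64(152)), (np.int64(150), np.int64(151), np.int64(154))]
188 [(np.int64(154), np.int64(153), np.int64(156)), (np.int64(154), np.int64(153), np.int64(157))]
196 [(np.int64(
[... 2177 characters left out ...]
254, np.int64(19), np.int64(159), np.int64(154)), (256, np.int64(30), np.int64(2), np.int64(154)), (258, np.int64(30), np.int64(2), np.int64(154)), (260, np.int64(15), np.int64(3), np.int64(155))]
red 278.1701244813278 29.937759336099585 26 35 264 294
brass 281.3093093093093 244.83783783783784 236 255 266 296
130 [0, 0, 0, 0, 0, -2, -21, -36, -10, 8, 6, 4, 4, 3, 4, 4, 5, 5, 4, 3, 3, 3, 4, 2, 0, -3, -4, -5, -6, -4, -3, -5, -2, 0, -1, -4, -5, -6, -6, -6, -7, -3, 15, 23, 18, 15, 7, 0, -1, 0, 0, 0, 0, 0]
220 [0, 0, 0, 0, 0, 0, 0, -1, -18, -33, -15, 4, 6, 5, 4, 4, 5, 6, 4, 6, 5, 5, 4, 4, 3, 0, -4, -6, -8, -6, -4, -4, -4, -2, -1, -3, -5, -6, -7, -7, -8, -1, 14, 27, 26, 11, 0, 0, 0, 0, -1, 1, 0, 0]
```

Run:
```python
from h import *
s,c,E=wrist()
a=cast(c,(279.8,115.5),.034,E);b=cast(c,(281.3,239.5),.034,E);d=cast(c,(278.2,30),.017,E)
p=cast(c,(280,130),.02,E);q=cast(c,(281.2,220),.02,E)
print(a,b,np.linalg.norm(b-a),(a+b)/2,"disc",d,"axis",np.arctan2((q-p)[1],(q-p)[0]),(p+q)/2)
m=(a+b)/2;print("yawtool",np.arctan2(-s["tcp_rot"][1,0],-s["tcp_rot"][0,0]),"delta tool",s["tcp_rot"].T@(m-s["eef_pos"]))
```

```text
[0.52546043 0.0875311  0.034     ] [0.64510871 0.09598881 0.034     ] 0.11994684039515026 [0.58528457 0.09175995 0.034     ] disc [0.45311151 0.0818312  0.017     ] axis 0.07185084258926529 [0.58443389 0.09171221 0.02      ]
yawtool 0.05857398126695202 delta tool [-0.00093163 -0.00196236  0.19723787]
```

Call:
servo_tool:
  motion:
    - {"dx": -0.01, "dy": -0.02, "dz": 0.34, "rx": 0, "ry": 0, "rz": -0.008, "jaw": -1}
    - {"dx": 0, "dy": 0, "dz": 0.34, "rx": 0, "ry": 0, "rz": 0, "jaw": -1}
    - {"dx": 0, "dy": 0, "dz": 0.34, "rx": 0, "ry": 0, "rz": 0, "jaw": -1}
    - {"dx": 0, "dy": 0, "dz": 0.34, "rx": 0, "ry": 0, "rz": 0, "jaw": -1}
    - {"dx": 0, "dy": 0, "dz": 0.34, "rx": 0, "ry": 0, "rz": 0, "jaw": -1}
    - {"dx": 0, "dy": 0, "dz": 0.3, "rx": 0, "ry": 0, "rz": 0, "jaw": -1}
    - {"dx": 0, "dy": 0, "dz": 0.15, "rx": 0, "ry": 0, "rz": 0, "jaw": -1}
    - {"dx": 0, "dy": 0, "dz": 0.12, "rx": 0, "ry": 0, "rz": 0, "jaw": -1}
    - {"dx": 0, "dy": 0, "dz": 0, "rx": 0, "ry": 0, "rz": 0, "jaw": -1}
    - {"dx": 0, "dy": 0, "dz": 0, "rx": 0, "ry": 0, "rz": 0, "jaw": -1}

```text
clock: 3.02
eef_pos: [0.5857, 0.0917, 0.0045]
tcp_rot: [[-0.997, -0.074, -0.0], [-0.074, 0.997, -0.0], [0.0, -0.0, -1.0]]
wrist_force: [1.2, -0.1, 0.3]
grip_width: 1.0
grasp_force: 0.0
```

Call:
servo_tool:
  motion:
    - {"dx": 0, "dy": 0, "dz": 0, "rx": 0, "ry": 0, "rz": 0, "jaw": 0}
    - {"dx": 0, "dy": 0, "dz": 0, "rx": 0, "ry": 0, "rz": 0, "jaw": 0.3}
    - {"dx": 0, "dy": 0, "dz": 0, "rx": 0, "ry": 0, "rz": 0, "jaw": 1}
    - {"dx": 0, "dy": 0, "dz": 0, "rx": 0, "ry": 0, "rz": 0, "jaw": 1}
    - {"dx": 0, "dy": 0, "dz": 0, "rx": 0, "ry": 0, "rz": 0, "jaw": 1}
    - {"dx": 0, "dy": 0, "dz": 0, "rx": 0, "ry": 0, "rz": 0, "jaw": 1}
    - {"dx": 0, "dy": 0, "dz": 0, "rx": 0, "ry": 0, "rz": 0, "jaw": 1}
    - {"dx": 0, "dy": 0, "dz": 0, "rx": 0, "ry": 0, "rz": 0, "jaw": 1}
  squeeze: 40

```text
clock: 3.68
eef_pos: [0.586, 0.0919, 0.0054]
tcp_rot: [[-0.997, -0.074, 0.001], [-0.074, 0.997, 0.001], [-0.001, 0.001, -1.0]]
wrist_force: [-0.7, -0.0, 7.0]
grip_width: 0.386
grasp_force: 39.1
```

Call:
servo_tool:
  motion:
    - {"dx": 0, "dy": 0, "dz": -0.2, "rx": 0, "ry": 0, "rz": 0, "jaw": 1}
    - {"dx": 0, "dy": 0, "dz": -0.4, "rx": 0, "ry": 0, "rz": 0, "jaw": 1}
    - {"dx": 0, "dy": 0, "dz": -0.4, "rx": 0, "ry": 0, "rz": 0, "jaw": 1}
    - {"dx": 0, "dy": 0, "dz": -0.4, "rx": 0, "ry": 0, "rz": 0, "jaw": 1}
    - {"dx": 0, "dy": 0, "dz": -0.4, "rx": 0, "ry": 0, "rz": 0, "jaw": 1}
    - {"dx": 0.068, "dy": -0.376, "dz": 0, "rx": 0, "ry": 0, "rz": 0, "jaw": 1}
    - {"dx": 0.068, "dy": -0.376, "dz": 0, "rx": 0, "ry": 0, "rz": 0, "jaw": 1}
    - {"dx": 0.068, "dy": -0.376, "dz": 0, "rx": 0, "ry": 0, "rz": 0, "jaw": 1}
    - {"dx": 0.068, "dy": -0.376, "dz": 0, "rx": 0, "ry": 0, "rz": 0.033, "jaw": 1}
    - {"dx": 0, "dy": 0, "dz": 0, "rx": 0, "ry": 0, "rz": 0.033, "jaw": 1}

```text
clock: 4.52
eef_pos: [0.5675, -0.0709, 0.1848]
tcp_rot: [[-0.999, 0.042, -0.0], [0.042, 0.999, -0.005], [0.0, -0.005, -1.0]]
wrist_force: [-0.8, -2.4, -3.6]
grip_width: 0.38
grasp_force: 41.1
```

Call:
servo_tool:
  motion:
    - {"dx": 0, "dy": 0, "dz": 0, "rx": 0, "ry": 0, "rz": 0, "jaw": 1}
    - {"dx": 0, "dy": 0, "dz": 0, "rx": 0, "ry": 0, "rz": 0, "jaw": 1}
    - {"dx": 0, "dy": 0, "dz": 0, "rx": 0, "ry": 0, "rz": 0, "jaw": 1}

```text
clock: 4.77
eef_pos: [0.5694, -0.0589, 0.1842]
tcp_rot: [[-1.0, 0.026, -0.0], [0.026, 1.0, 0.001], [0.0, 0.001, -1.0]]
wrist_force: [-0.4, 0.4, -2.9]
grip_width: 0.379
grasp_force: 41.1
```

Run:
```python
from h import *
s,c,E=wrist();print(s["clock"],s["eef_pos"],s["tcp_rot"],s["q"])
f=c["frame"];cv2.imwrite("pics/w3.png",f[:,:,::-1])
```

```text
4.7667 [ 0.569448   -0.05892765  0.18415294] [[-9.99656128e-01  2.62206687e-02 -3.18629702e-04]
 [ 2.62204128e-02  9.99655880e-01  7.82431377e-04]
 [ 3.39035929e-04  7.73807719e-04 -9.99999643e-01]] [-0.1445098   0.39433543  0.21094882  1.77741247 -0.09791866  0.98031512
  1.64991297]
```

View pics/w3.png

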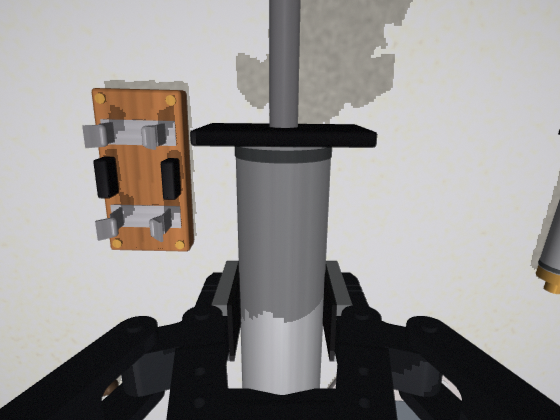

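The wrist view at pose 3 shows the wooden rack unobstructed. Its screws are at (99,98), (170,100), (117,244) and (180,244), the clips near rows 132 and 222, and the cheeks at (105,177) and (171,179). The extruder is held level, with its flange at row 135.

Run:
```python
from h import *
s,c,E=wrist();f=c["frame"];R=s["tcp_rot"]
hsv=cv2.cvtColor(f,cv2.COLOR_RGB2HSV)
sub=hsv[80:262,75:205]
print([hsv[v,u].tolist() for u,v in((99,98),(170,100),(130,110),(137,180),(191,200))])
m=cv2.inRange(sub,(18,120,90),(32,255,255));n,_,st,ce=cv2.connectedComponentsWithStats(m)
P=[]
for i in range(1,n):
    if st[i,4]>25: uv=ce[i]+[75,80];p=cast(c,uv,.022,E);P.append(p);print("screw",uv.round(1),st[i,4],p.round(4))
P=np.array(P);print("mean",P.mean(0))
b=cv2.inRange(sub,(5,80,40),(20,255,255));v,u=np.nonzero(b)
q=np.array([cast(c,(a+75,d+80),.022,E)[:2] for a,d in zip(u,v)],np.float32);print(cv2.minAreaRect(q))
# clips: cross-check arm pixels later; held barrel/flange boundary
col=f[120:165,283].sum(1)//3;print(col.tolist())
g=cv2.cvtColor(f,cv2.COLOR_RGB2GRAY).astype(int)
for v in (200,240): d=np.diff(g[v,225:345]); print(v,225+d[:50].argmin(),d[:50].min(),225+60+np.abs(d[60:]).argmax(), d[60:][np.abs(d[60:]).argmax()])
```

```text
[[18, 159, 193], [18, 160, 202], [13, 152, 153], [13, 154, 146], [14, 79, 77]]
screw [99.4 97.8] 75 [ 0.4915 -0.2028  0.022 ]
screw [170.   99.7] 73 [ 0.4943 -0.1468  0.022 ]
screw [116.6 242.8] 56 [ 0.6157 -0.2088  0.022 ]
screw [179.2 244.4] 57 [ 0.6187 -0.1529  0.022 ]
mean [ 0.55502773 -0.17782908  0.022     ]
((0.5543205142021179, -0.17448633909225464), (0.07480216771364212, 0.1382799744606018), 87.16410064697266)
[109, 109, 110, 110, 110, 112, 110, 105, 8, 6, 7, 12, 13, 15, 19, 17, 14, 16, 17, 17, 14, 16, 16, 15, 11, 10, 34, 104, 125, 125, 105, 59, 57, 56, 57, 57, 58, 57, 58, 58, 58, 59, 63, 96, 126]
200 236 -129 328 111
240 237 -99 326 110
```

Call:
servo_tool:
  motion:
    - {"dx": 0.028, "dy": -0.296, "dz": 0, "rx": 0, "ry": 0, "rz": 0, "jaw": 1}
    - {"dx": 0.028, "dy": -0.296, "dz": 0, "rx": 0, "ry": 0, "rz": 0, "jaw": 1}
    - {"dx": 0.028, "dy": -0.296, "dz": 0, "rx": 0, "ry": 0, "rz": 0, "jaw": 1}
    - {"dx": 0.028, "dy": -0.296, "dz": 0, "rx": 0, "ry": 0, "rz": 0.0146, "jaw": 1}
    - {"dx": 0, "dy": 0, "dz": 0.2, "rx": 0, "ry": 0, "rz": 0, "jaw": 1}
    - {"dx": 0, "dy": 0, "dz": 0.3, "rx": 0, "ry": 0, "rz": 0, "jaw": 1}
    - {"dx": 0, "dy": 0, "dz": 0.3, "rx": 0, "ry": 0, "rz": 0, "jaw": 1}
    - {"dx": 0, "dy": 0, "dz": 0.3, "rx": 0, "ry": 0, "rz": 0, "jaw": 1}
    - {"dx": 0, "dy": 0, "dz": 0, "rx": 0, "ry": 0, "rz": 0, "jaw": 1}
    - {"dx": 0, "dy": 0, "dz": 0, "rx": 0, "ry": 0, "rz": 0, "jaw": 1}

```text
clock: 5.7
eef_pos: [0.5541, -0.1772, 0.0734]
tcp_rot: [[-0.999, 0.051, -0.003], [0.051, 0.999, 0.001], [0.003, 0.001, -1.0]]
wrist_force: [1.0, 0.0, -1.9]
grip_width: 0.38
grasp_force: 41.0
```

Call:
servo_tool:
  motion:
    - {"dx": 0, "dy": 0, "dz": 0, "rx": 0, "ry": 0, "rz": 0, "jaw": 1}
    - {"dx": 0, "dy": 0, "dz": 0, "rx": 0, "ry": 0, "rz": 0, "jaw": 1}

```text
clock: 5.87
eef_pos: [0.5564, -0.1785, 0.0764]
tcp_rot: [[-0.999, 0.052, 0.003], [0.052, 0.999, -0.001], [-0.003, -0.0, -1.0]]
wrist_force: [0.0, 0.2, -2.5]
grip_width: 0.382
grasp_force: 41.0
```

Call:
servo_tool:
  motion:
    - {"dx": 0.007, "dy": 0.007, "dz": 0.04, "rx": 0, "ry": 0, "rz": 0, "jaw": 1}
    - {"dx": 0, "dy": 0, "dz": 0.04, "rx": 0, "ry": 0, "rz": 0, "jaw": 1}
    - {"dx": 0, "dy": 0, "dz": 0.04, "rx": 0, "ry": 0, "rz": 0, "jaw": 1}
    - {"dx": 0, "dy": 0, "dz": 0.04, "rx": 0, "ry": 0, "rz": 0, "jaw": 1}
    - {"dx": 0, "dy": 0, "dz": 0.02, "rx": 0, "ry": 0, "rz": 0, "jaw": 1}
    - {"dx": 0, "dy": 0, "dz": 0, "rx": 0, "ry": 0, "rz": 0, "jaw": 1}
    - {"dx": 0, "dy": 0, "dz": 0, "rx": 0, "ry": 0, "rz": 0, "jaw": 1}
    - {"dx": 0, "dy": 0, "dz": 0, "rx": 0, "ry": 0, "rz": 0, "jaw": 1}

```text
clock: 6.53
eef_pos: [0.5542, -0.1777, 0.0563]
tcp_rot: [[-0.999, 0.052, 0.0], [0.052, 0.999, 0.0], [-0.0, 0.0, -1.0]]
wrist_force: [0.3, 0.3, -2.8]
grip_width: 0.381
grasp_force: 41.1
```

Call:
servo_tool:
  motion:
    - {"dx": -0.005, "dy": 0.005, "dz": 0.02, "rx": 0, "ry": 0, "rz": 0, "jaw": 1}
    - {"dx": 0, "dy": 0, "dz": 0.015, "rx": 0, "ry": 0, "rz": 0, "jaw": 1}
    - {"dx": 0, "dy": 0, "dz": 0, "rx": 0, "ry": 0, "rz": 0, "jaw": 1}
    - {"dx": 0, "dy": 0, "dz": 0, "rx": 0, "ry": 0, "rz": 0, "jaw": 1}

```text
clock: 6.87
eef_pos: [0.5546, -0.1771, 0.0527]
tcp_rot: [[-0.999, 0.052, -0.0], [0.052, 0.999, 0.0], [0.0, 0.0, -1.0]]
wrist_force: [-0.3, -0.7, -1.7]
grip_width: 0.384
grasp_force: 41.1
```

Call:
servo_tool:
  motion:
    - {"dx": 0, "dy": 0, "dz": 0.01, "rx": 0, "ry": 0, "rz": 0, "jaw": 1}
    - {"dx": 0, "dy": 0, "dz": 0, "rx": 0, "ry": 0, "rz": 0, "jaw": 1}
    - {"dx": 0, "dy": 0, "dz": 0, "rx": 0, "ry": 0, "rz": 0, "jaw": 0}
    - {"dx": 0, "dy": 0, "dz": 0, "rx": 0, "ry": 0, "rz": 0, "jaw": -0.5}
    - {"dx": 0, "dy": 0, "dz": 0, "rx": 0, "ry": 0, "rz": 0, "jaw": -1}
    - {"dx": 0, "dy": 0, "dz": 0, "rx": 0, "ry": 0, "rz": 0, "jaw": -1}
    - {"dx": 0, "dy": 0, "dz": 0, "rx": 0, "ry": 0, "rz": 0, "jaw": -1}
    - {"dx": 0, "dy": 0, "dz": 0, "rx": 0, "ry": 0, "rz": 0, "jaw": -1}

```text
clock: 7.53
eef_pos: [0.5548, -0.1772, 0.0519]
tcp_rot: [[-0.999, 0.052, 0.0], [0.052, 0.999, 0.0], [-0.0, 0.0, -1.0]]
wrist_force: [-0.6, -0.5, 0.6]
grip_width: 0.998
grasp_force: 0.0
```

Call:
servo_tool:
  motion:
    - {"dx": 0, "dy": 0, "dz": -0.2, "rx": 0, "ry": 0, "rz": 0, "jaw": -1}
    - {"dx": 0, "dy": 0, "dz": -0.3, "rx": 0, "ry": 0, "rz": 0, "jaw": -1}
    - {"dx": 0, "dy": 0, "dz": -0.4, "rx": 0, "ry": 0, "rz": 0, "jaw": -1}
    - {"dx": 0, "dy": 0, "dz": -0.4, "rx": 0, "ry": 0, "rz": 0, "jaw": 0}
    - {"dx": 0, "dy": 0, "dz": 0, "rx": 0, "ry": 0, "rz": 0, "jaw": 1}
    - {"dx": 0, "dy": 0, "dz": 0, "rx": 0, "ry": 0, "rz": 0, "jaw": 1}
    - {"dx": 0, "dy": 0, "dz": 0, "rx": 0, "ry": 0, "rz": 0, "jaw": 1}

```text
clock: 8.12
eef_pos: [0.5545, -0.177, 0.1817]
tcp_rot: [[-0.999, 0.052, 0.0], [0.052, 0.999, 0.0], [-0.0, 0.0, -1.0]]
wrist_force: [-0.2, 0.2, -1.3]
grip_width: 0.455
grasp_force: 0.0
```

Run:
```python
from h import *
s,c,E=wrist();print(s["clock"],s["eef_pos"],s["tcp_rot"],s["wrist_force"])
f=c["frame"];cv2.imwrite("pics/w4.png",f[:,:,::-1])
```

```text
8.1167 [ 0.55448997 -0.17695151  0.18167793] [[-9.98642224e-01  5.20932314e-02  6.55744891e-05]
 [ 5.20932427e-02  9.98642208e-01  1.84918547e-04]
 [-5.58524479e-05  1.88083457e-04 -9.99999981e-01]] [-0.17984236  0.17647707 -1.27476598]
```

View pics/w4.png

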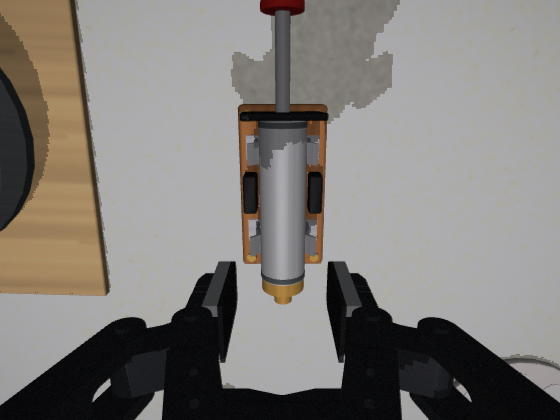

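Wrist view 4 shows the extruder lying centred over both clips, from flange (283,116) to barrel end (282,277), aligned with the rack. I'll turn the shut fingers 90° so they are narrow across the clip mouths, then go above the far clip.

Call:
servo_tool:
  motion:
    - {"dx": 0, "dy": 0, "dz": 0, "rx": 0, "ry": 0, "rz": 0.077, "jaw": 1}
    - {"dx": 0, "dy": 0, "dz": 0, "rx": 0, "ry": 0, "rz": 0.077, "jaw": 1}
    - {"dx": 0, "dy": 0, "dz": 0, "rx": 0, "ry": 0, "rz": 0.077, "jaw": 1}
    - {"dx": 0, "dy": 0, "dz": 0, "rx": 0, "ry": 0, "rz": 0.077, "jaw": 1}
    - {"dx": 0, "dy": 0, "dz": 0, "rx": 0, "ry": 0, "rz": 0.077, "jaw": 1}
    - {"dx": 0, "dy": 0, "dz": 0, "rx": 0, "ry": 0, "rz": 0.077, "jaw": 1}
    - {"dx": 0, "dy": 0, "dz": 0, "rx": 0, "ry": 0, "rz": 0.077, "jaw": 1}
    - {"dx": 0, "dy": 0, "dz": 0, "rx": 0, "ry": 0, "rz": 0.077, "jaw": 1}
    - {"dx": 0, "dy": 0, "dz": 0, "rx": 0, "ry": 0, "rz": 0.077, "jaw": 1}
    - {"dx": 0, "dy": 0, "dz": 0, "rx": 0, "ry": 0, "rz": 0.077, "jaw": 1}

```text
clock: 9.0
eef_pos: [0.5537, -0.1768, 0.18]
tcp_rot: [[-0.298, 0.954, -0.003], [0.954, 0.298, 0.0], [0.001, -0.003, -1.0]]
wrist_force: [1.3, -0.9, 0.3]
grip_width: 0.001
grasp_force: 0.0
```

Call:
servo_tool:
  motion:
    - {"dx": 0, "dy": 0, "dz": 0, "rx": 0, "ry": 0, "rz": 0.077, "jaw": 1}
    - {"dx": 0, "dy": 0, "dz": 0, "rx": 0, "ry": 0, "rz": 0.077, "jaw": 1}
    - {"dx": 0, "dy": 0, "dz": 0, "rx": 0, "ry": 0, "rz": 0.076, "jaw": 1}
    - {"dx": 0, "dy": 0.21, "dz": 0, "rx": 0, "ry": 0, "rz": 0, "jaw": 1}
    - {"dx": 0, "dy": 0.21, "dz": 0, "rx": 0, "ry": 0, "rz": 0, "jaw": 1}
    - {"dx": 0, "dy": 0, "dz": 0.3, "rx": 0, "ry": 0, "rz": 0, "jaw": 1}
    - {"dx": 0, "dy": 0, "dz": 0.3, "rx": 0, "ry": 0, "rz": 0, "jaw": 1}
    - {"dx": 0, "dy": 0, "dz": 0.25, "rx": 0, "ry": 0, "rz": 0, "jaw": 1}
    - {"dx": 0, "dy": 0, "dz": 0, "rx": 0, "ry": 0, "rz": 0, "jaw": 1}
    - {"dx": 0, "dy": 0, "dz": 0, "rx": 0, "ry": 0, "rz": 0, "jaw": 1}

```text
clock: 9.83
eef_pos: [0.5949, -0.179, 0.0948]
tcp_rot: [[0.053, 0.999, -0.005], [0.999, -0.053, 0.001], [0.0, -0.005, -1.0]]
wrist_force: [-0.1, -0.5, 1.1]
grip_width: 0.001
grasp_force: 0.0
```

Call:
servo_tool:
  motion:
    - {"dx": 0, "dy": 0, "dz": 0, "rx": 0, "ry": 0, "rz": 0, "jaw": 1}
    - {"dx": 0, "dy": 0, "dz": 0, "rx": 0, "ry": 0, "rz": 0, "jaw": 1}

```text
clock: 10.0
eef_pos: [0.5975, -0.1799, 0.0983]
tcp_rot: [[0.052, 0.999, 0.002], [0.999, -0.052, -0.001], [-0.001, 0.002, -1.0]]
wrist_force: [-0.8, 0.5, 0.4]
grip_width: 0.001
grasp_force: 0.0
```

Call:
servo_tool:
  motion:
    - {"dx": 0, "dy": 0, "dz": 0.05, "rx": 0, "ry": 0, "rz": 0, "jaw": 1}
    - {"dx": 0, "dy": 0, "dz": 0.05, "rx": 0, "ry": 0, "rz": 0, "jaw": 1}
    - {"dx": 0, "dy": 0, "dz": 0.04, "rx": 0, "ry": 0, "rz": 0, "jaw": 1}
    - {"dx": 0, "dy": 0, "dz": 0.02, "rx": 0, "ry": 0, "rz": 0, "jaw": 1}
    - {"dx": 0, "dy": 0, "dz": 0.02, "rx": 0, "ry": 0, "rz": 0, "jaw": 1}
    - {"dx": 0, "dy": 0, "dz": 0.02, "rx": 0, "ry": 0, "rz": 0, "jaw": 1}
    - {"dx": 0, "dy": 0, "dz": 0, "rx": 0, "ry": 0, "rz": 0, "jaw": 1}

```text
clock: 10.58
eef_pos: [0.5976, -0.1786, 0.0774]
tcp_rot: [[0.052, 0.999, 0.002], [0.999, -0.052, 0.001], [0.001, 0.002, -1.0]]
wrist_force: [0.6, 1.6, 4.4]
grip_width: -0.003
grasp_force: 2.5
```

Call:
servo_tool:
  motion:
    - {"dx": 0, "dy": 0, "dz": 0.02, "rx": 0, "ry": 0, "rz": 0, "jaw": 1}
    - {"dx": 0, "dy": 0, "dz": 0.02, "rx": 0, "ry": 0, "rz": 0, "jaw": 1}
    - {"dx": 0, "dy": 0, "dz": 0, "rx": 0, "ry": 0, "rz": 0, "jaw": 1}

```text
clock: 10.83
eef_pos: [0.5985, -0.1792, 0.074]
tcp_rot: [[0.052, 0.999, 0.004], [0.999, -0.052, -0.0], [0.0, 0.004, -1.0]]
wrist_force: [2.8, 0.5, 6.8]
grip_width: -0.002
grasp_force: 3.3
```

Call:
servo_tool:
  motion:
    - {"dx": 0, "dy": 0, "dz": 0.02, "rx": 0, "ry": 0, "rz": 0, "jaw": 1}
    - {"dx": 0, "dy": 0, "dz": 0.02, "rx": 0, "ry": 0, "rz": 0, "jaw": 1}
    - {"dx": 0, "dy": 0, "dz": 0, "rx": 0, "ry": 0, "rz": 0, "jaw": 1}

```text
clock: 11.08
eef_pos: [0.599, -0.179, 0.0699]
tcp_rot: [[0.051, 0.999, 0.004], [0.999, -0.051, -0.0], [0.0, 0.004, -1.0]]
wrist_force: [4.0, 2.0, 4.7]
grip_width: 0.002
grasp_force: 2.5
```

Call:
servo_tool:
  motion:
    - {"dx": 0, "dy": 0, "dz": 0.02, "rx": 0, "ry": 0, "rz": 0, "jaw": 1}
    - {"dx": 0, "dy": 0, "dz": 0.02, "rx": 0, "ry": 0, "rz": 0, "jaw": 1}
    - {"dx": 0, "dy": 0, "dz": 0, "rx": 0, "ry": 0, "rz": 0, "jaw": 1}

```text
clock: 11.33
eef_pos: [0.5985, -0.1791, 0.0655]
tcp_rot: [[0.051, 0.999, 0.003], [0.999, -0.051, -0.0], [-0.0, 0.003, -1.0]]
wrist_force: [3.0, 0.2, 4.3]
grip_width: -0.001
grasp_force: 1.8
```

Call:
servo_tool:
  motion:
    - {"dx": 0, "dy": 0, "dz": 0.02, "rx": 0, "ry": 0, "rz": 0, "jaw": 1}
    - {"dx": 0, "dy": 0, "dz": 0.02, "rx": 0, "ry": 0, "rz": 0, "jaw": 1}
    - {"dx": 0, "dy": 0, "dz": 0, "rx": 0, "ry": 0, "rz": 0, "jaw": 1}

```text
clock: 11.58
eef_pos: [0.598, -0.1796, 0.0618]
tcp_rot: [[0.052, 0.999, 0.003], [0.999, -0.052, -0.0], [-0.0, 0.003, -1.0]]
wrist_force: [2.7, 1.4, 10.9]
grip_width: -0.002
grasp_force: 5.8
```

Run:
```python
from h import *
s=r.get_state();print(s["clock"],s["eef_pos"],s["wrist_force"])
c=r.camera("scene");f=c["frame"]
p=proj(c,np.array([.555,-.178,.06])).astype(int);print(p)
cv2.imwrite("pics/s5.png",cv2.resize(f[p[1]-50:p[1]+50,p[0]-65:p[0]+65][:,:,::-1],None,fx=5,fy=5,interpolation=cv2.INTER_CUBIC))
```

```text
11.5833 [ 0.59801115 -0.17958762  0.06175371] [ 2.66794744  1.44473355 10.9031558 ]
[248 226]
```

View pics/s5.png

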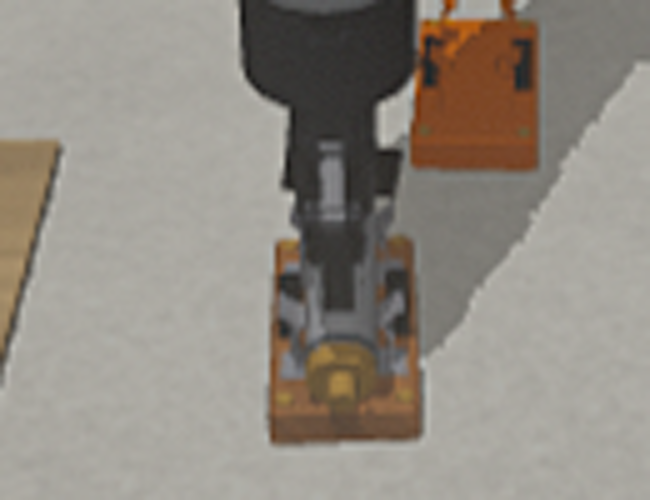

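The scene crop shows the nose end down among the clip arms at (340,360) and the flange end raised. I'll keep pressing in small steps.

Call:
servo_tool:
  motion:
    - {"dx": 0, "dy": 0, "dz": 0.02, "rx": 0, "ry": 0, "rz": 0, "jaw": 1}
    - {"dx": 0, "dy": 0, "dz": 0, "rx": 0, "ry": 0, "rz": 0, "jaw": 1}
    - {"dx": 0, "dy": 0, "dz": 0, "rx": 0, "ry": 0, "rz": 0, "jaw": 1}

```text
clock: 11.88
eef_pos: [0.5982, -0.1799, 0.0612]
tcp_rot: [[0.052, 0.999, 0.004], [0.999, -0.052, -0.0], [0.0, 0.004, -1.0]]
wrist_force: [0.0, 2.5, 25.6]
grip_width: 0.001
grasp_force: 11.8
```

Call:
servo_tool:
  motion:
    - {"dx": 0, "dy": 0, "dz": -0.1, "rx": 0, "ry": 0, "rz": 0, "jaw": 1}
    - {"dx": 0, "dy": 0, "dz": -0.3, "rx": 0, "ry": 0, "rz": 0, "jaw": 1}
    - {"dx": 0, "dy": 0, "dz": -0.3, "rx": 0, "ry": 0, "rz": 0, "jaw": 1}
    - {"dx": 0, "dy": -0.35, "dz": 0, "rx": 0, "ry": 0, "rz": 0, "jaw": 1}
    - {"dx": 0, "dy": -0.35, "dz": 0, "rx": 0, "ry": 0, "rz": 0, "jaw": 1}
    - {"dx": 0, "dy": 0, "dz": 0, "rx": 0, "ry": 0, "rz": 0, "jaw": 1}
    - {"dx": 0, "dy": 0, "dz": 0, "rx": 0, "ry": 0, "rz": 0, "jaw": 1}
    - {"dx": 0, "dy": 0, "dz": 0, "rx": 0, "ry": 0, "rz": 0, "jaw": 1}

```text
clock: 12.55
eef_pos: [0.5265, -0.1755, 0.1287]
tcp_rot: [[0.052, 0.999, -0.001], [0.999, -0.052, 0.0], [0.0, -0.001, -1.0]]
wrist_force: [0.8, 0.3, 0.3]
grip_width: -0.001
grasp_force: 0.0
```

Run:
```python
from h import *
s,c,E=wrist();print(s["clock"],s["eef_pos"],s["wrist_force"])
f=c["frame"];cv2.imwrite("pics/w6.png",f[:,:,::-1])
```

```text
12.55 [ 0.52654892 -0.17553858  0.12865987] [0.84218693 0.26327471 0.34842535]
```

View pics/w6.png

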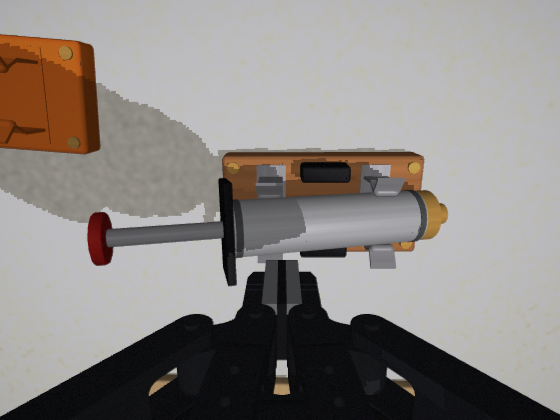

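Wrist view 6 shows the nose end (430,215) low between the far clip arms and the flange end (228,230) raised over the near clip, still centred lengthwise. I'll press the near end.

Call:
servo_tool:
  motion:
    - {"dx": 0, "dy": 0, "dz": 0.2, "rx": 0, "ry": 0, "rz": 0, "jaw": 1}
    - {"dx": 0, "dy": 0, "dz": 0.15, "rx": 0, "ry": 0, "rz": 0, "jaw": 1}
    - {"dx": 0, "dy": 0, "dz": 0.05, "rx": 0, "ry": 0, "rz": 0, "jaw": 1}
    - {"dx": 0, "dy": 0, "dz": 0.03, "rx": 0, "ry": 0, "rz": 0, "jaw": 1}
    - {"dx": 0, "dy": 0, "dz": 0.02, "rx": 0, "ry": 0, "rz": 0, "jaw": 1}
    - {"dx": 0, "dy": 0, "dz": 0.02, "rx": 0, "ry": 0, "rz": 0, "jaw": 1}
    - {"dx": 0, "dy": 0, "dz": 0.02, "rx": 0, "ry": 0, "rz": 0, "jaw": 1}
    - {"dx": 0, "dy": 0, "dz": 0, "rx": 0, "ry": 0, "rz": 0, "jaw": 1}

```text
clock: 13.27
eef_pos: [0.5272, -0.1758, 0.08]
tcp_rot: [[0.052, 0.999, 0.001], [0.999, -0.052, -0.0], [-0.0, 0.001, -1.0]]
wrist_force: [0.5, -0.2, 0.3]
grip_width: 0.005
grasp_force: 0.3
```

Call:
servo_tool:
  motion:
    - {"dx": 0, "dy": 0, "dz": 0.02, "rx": 0, "ry": 0, "rz": 0, "jaw": 1}
    - {"dx": 0, "dy": 0, "dz": 0.02, "rx": 0, "ry": 0, "rz": 0, "jaw": 1}
    - {"dx": 0, "dy": 0, "dz": 0, "rx": 0, "ry": 0, "rz": 0, "jaw": 1}

```text
clock: 13.52
eef_pos: [0.5268, -0.1759, 0.0763]
tcp_rot: [[0.052, 0.999, 0.001], [0.999, -0.052, -0.0], [0.0, 0.001, -1.0]]
wrist_force: [-0.8, -0.5, 1.4]
grip_width: 0.001
grasp_force: 0.7
```

Call:
servo_tool:
  motion:
    - {"dx": 0, "dy": 0, "dz": 0.02, "rx": 0, "ry": 0, "rz": 0, "jaw": 1}
    - {"dx": 0, "dy": 0, "dz": 0.02, "rx": 0, "ry": 0, "rz": 0, "jaw": 1}
    - {"dx": 0, "dy": 0, "dz": 0, "rx": 0, "ry": 0, "rz": 0, "jaw": 1}

```text
clock: 13.77
eef_pos: [0.5267, -0.1759, 0.0721]
tcp_rot: [[0.052, 0.999, 0.0], [0.999, -0.052, -0.0], [0.0, 0.0, -1.0]]
wrist_force: [-0.8, 0.1, 2.4]
grip_width: -0.001
grasp_force: 0.9
```

Call:
servo_tool:
  motion:
    - {"dx": 0, "dy": 0, "dz": 0.02, "rx": 0, "ry": 0, "rz": 0, "jaw": 1}
    - {"dx": 0, "dy": 0, "dz": 0.02, "rx": 0, "ry": 0, "rz": 0, "jaw": 1}
    - {"dx": 0, "dy": 0, "dz": 0, "rx": 0, "ry": 0, "rz": 0, "jaw": 1}

```text
clock: 14.02
eef_pos: [0.5266, -0.1757, 0.0678]
tcp_rot: [[0.052, 0.999, -0.0], [0.999, -0.052, 0.0], [0.0, -0.0, -1.0]]
wrist_force: [-0.1, -0.3, 0.4]
grip_width: 0.007
grasp_force: 0.1
```

Call:
servo_tool:
  motion:
    - {"dx": 0, "dy": 0, "dz": 0.02, "rx": 0, "ry": 0, "rz": 0, "jaw": 1}
    - {"dx": 0, "dy": 0, "dz": 0.02, "rx": 0, "ry": 0, "rz": 0, "jaw": 1}
    - {"dx": 0, "dy": 0, "dz": 0, "rx": 0, "ry": 0, "rz": 0, "jaw": 1}

```text
clock: 14.27
eef_pos: [0.5267, -0.1755, 0.0634]
tcp_rot: [[0.052, 0.999, -0.0], [0.999, -0.052, 0.0], [0.0, -0.0, -1.0]]
wrist_force: [-0.2, -0.2, 0.3]
grip_width: 0.004
grasp_force: 0.0
```

Call:
servo_tool:
  motion:
    - {"dx": 0, "dy": 0, "dz": 0.02, "rx": 0, "ry": 0, "rz": 0, "jaw": 1}
    - {"dx": 0, "dy": 0, "dz": 0.02, "rx": 0, "ry": 0, "rz": 0, "jaw": 1}
    - {"dx": 0, "dy": 0, "dz": 0, "rx": 0, "ry": 0, "rz": 0, "jaw": 1}

```text
clock: 14.52
eef_pos: [0.5267, -0.1755, 0.0593]
tcp_rot: [[0.052, 0.999, -0.0], [0.999, -0.052, 0.0], [0.0, -0.0, -1.0]]
wrist_force: [-0.3, -0.9, -0.2]
grip_width: -0.005
grasp_force: 0.0
```

Call:
servo_tool:
  motion:
    - {"dx": 0, "dy": 0, "dz": 0.015, "rx": 0, "ry": 0, "rz": 0, "jaw": 1}
    - {"dx": 0, "dy": 0, "dz": 0.015, "rx": 0, "ry": 0, "rz": 0, "jaw": 1}
    - {"dx": 0, "dy": 0, "dz": 0.01, "rx": 0, "ry": 0, "rz": 0, "jaw": 1}
    - {"dx": 0, "dy": 0, "dz": 0, "rx": 0, "ry": 0, "rz": 0, "jaw": 1}

```text
clock: 14.85
eef_pos: [0.5268, -0.177, 0.0564]
tcp_rot: [[0.053, 0.999, 0.001], [0.999, -0.053, -0.001], [-0.001, 0.001, -1.0]]
wrist_force: [-1.9, -2.5, 8.0]
grip_width: -0.005
grasp_force: 3.8
```

The near end is home (contact at 56 mm). I'll check the far end by touch too.

Call:
servo_tool:
  motion:
    - {"dx": 0, "dy": 0, "dz": -0.15, "rx": 0, "ry": 0, "rz": 0, "jaw": 1}
    - {"dx": 0, "dy": 0, "dz": -0.2, "rx": 0, "ry": 0, "rz": 0, "jaw": 1}
    - {"dx": 0, "dy": 0.35, "dz": 0, "rx": 0, "ry": 0, "rz": 0, "jaw": 1}
    - {"dx": 0, "dy": 0.3, "dz": 0, "rx": 0, "ry": 0, "rz": 0, "jaw": 1}
    - {"dx": 0, "dy": 0, "dz": 0, "rx": 0, "ry": 0, "rz": 0, "jaw": 1}
    - {"dx": 0, "dy": 0, "dz": 0.15, "rx": 0, "ry": 0, "rz": 0, "jaw": 1}
    - {"dx": 0, "dy": 0, "dz": 0.1, "rx": 0, "ry": 0, "rz": 0, "jaw": 1}
    - {"dx": 0, "dy": 0, "dz": 0.05, "rx": 0, "ry": 0, "rz": 0, "jaw": 1}
    - {"dx": 0, "dy": 0, "dz": 0, "rx": 0, "ry": 0, "rz": 0, "jaw": 1}

```text
clock: 15.6
eef_pos: [0.5903, -0.1787, 0.0592]
tcp_rot: [[0.052, 0.999, -0.003], [0.999, -0.052, 0.001], [0.001, -0.003, -1.0]]
wrist_force: [0.2, -0.1, -0.0]
grip_width: 0.004
grasp_force: 0.0
```

Call:
servo_tool:
  motion:
    - {"dx": 0, "dy": 0, "dz": 0.02, "rx": 0, "ry": 0, "rz": 0, "jaw": 1}
    - {"dx": 0, "dy": 0, "dz": 0.02, "rx": 0, "ry": 0, "rz": 0, "jaw": 1}
    - {"dx": 0, "dy": 0, "dz": 0, "rx": 0, "ry": 0, "rz": 0, "jaw": 1}
    - {"dx": 0, "dy": 0, "dz": 0, "rx": 0, "ry": 0, "rz": 0, "jaw": 1}

```text
clock: 15.93
eef_pos: [0.5918, -0.1791, 0.0571]
tcp_rot: [[0.052, 0.999, 0.0], [0.999, -0.052, -0.0], [0.0, 0.0, -1.0]]
wrist_force: [0.6, -0.7, 0.2]
grip_width: -0.001
grasp_force: 0.0
```

Call:
servo_tool:
  motion:
    - {"dx": 0, "dy": 0, "dz": -0.2, "rx": 0, "ry": 0, "rz": 0, "jaw": 1}
    - {"dx": 0, "dy": 0, "dz": -0.4, "rx": 0, "ry": 0, "rz": 0, "jaw": 1}
    - {"dx": 0, "dy": 0, "dz": -0.4, "rx": 0, "ry": 0, "rz": 0, "jaw": 1}
    - {"dx": 0, "dy": -0.3, "dz": -0.2, "rx": 0, "ry": 0, "rz": 0, "jaw": 1}
    - {"dx": 0, "dy": 0, "dz": 0, "rx": 0, "ry": 0, "rz": 0, "jaw": 1}
    - {"dx": 0, "dy": 0, "dz": 0, "rx": 0, "ry": 0, "rz": 0, "jaw": 1}
    - {"dx": 0, "dy": 0, "dz": 0, "rx": 0, "ry": 0, "rz": 0, "jaw": 1}

```text
clock: 16.52
eef_pos: [0.5619, -0.177, 0.1769]
tcp_rot: [[0.052, 0.999, 0.001], [0.999, -0.052, 0.001], [0.001, 0.001, -1.0]]
wrist_force: [0.9, -0.2, 0.1]
grip_width: 0.0
grasp_force: 0.0
```

Run:
```python
from h import *
s,c,E=wrist();print(s["clock"],s["eef_pos"],s["wrist_force"])
f=c["frame"];cv2.imwrite("pics/w7.png",f[:,:,::-1])
```

```text
16.5167 [ 0.56194789 -0.17696883  0.17690219] [ 0.93024833 -0.1941082   0.13847381]
```

View pics/w7.png

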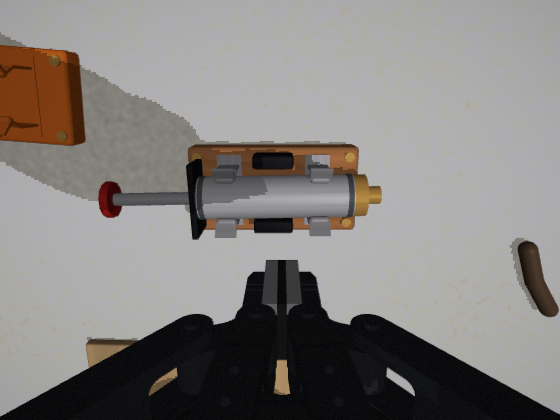

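Wrist view 7 shows the barrel (columns 200–353) level in both clips with the arms closed over it. It is centred on the rack (189–358), and the plunger is still out, with its disc at (106,199).

```bash
python3 -c "
from rig import r
print(r.sign_off())"
```

```text
the job is handed in; nothing more can be done
None
```

The loaded extruder is home and level in both clips of the wooden rack with its plunger still out, and the job was handed in at about 16.5 s; no verdict was returned.

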